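# Draw a capacitor from the sprung-gate dispenser and lay it in the test cradle

## Robot

A 6-joint arm with a two-finger parallel gripper is mounted at the origin on the work surface. World frame = base frame: x ahead of the robot, y to its left, z up, the work surface at z = 0. Lengths are in mm, angles in rad, forces in N, time in s.
With the tool pointing down it reaches from about 400 to 925 mm from the base axis. Payload 12.5 kg.
Tool frame: the origin (TCP) lies at the very end of the fingers, on their centre line; the grasp point (between the pads) lies 19 mm behind it; z points along the fingers, y is the direction in which the jaws open and shut (so a half turn about z gives the same grasp; the last joint's range is limited). The gripper opens to 95 mm and grips with 3 to 60 N. Pads are 20 mm wide; open, the fingers measure 119 mm over their backs; the gripper's body (75 mm by 180 mm) begins 59 mm behind the grasp point.
Start: joints at [-1.393, 0.491, 1.559, -0, 1.092, -0.106], TCP at [175.026, -600.01, 214.661] pointing down, gripper open.
Joint ranges: [-3.1, 3.1], [-0.84, 2.19], [0.05, 2.79], [-1.13, 4.28], [0.06, 2.93], [-2.69, 2.69]. Speed limits (rad/s): [2.22, 2.22, 2.79, 3.14, 3.14, 3.14].

## Interface

Orientations are given as [roll, pitch, yaw] about the fixed x, y, z axes, in that order (R = Rz(yaw) Ry(pitch) Rx(roll)).
In Python, from cell import env gives the robot as it stands.
- The arm moves only by the shell command python3 -m pendant 'ROWS'. ROWS is JSON, a list that holds one entry, the list of rows, each a list of 5 numbers: the opening, from 0 (shut) to 1 (fully open), then the shift along the tool's x, y, z in m, then the turn about the tool's z in rad. A call has exactly 8 rows; each row is the pose to reach, as a shift and turn from the pose commanded when the call began, along the tool's axes at that moment; what a row does not reach only later rows make up. A row lasts 1/10 s, in which the tool goes at most 50 mm and 8.59 degrees, less where a joint would pass 70% of its speed; a pose out of reach is approached as far as the arm can. A call with a gripper value outside its range is refused whole. The fingers move at their own pace and stop on an object; the grip force is fixed at half the most. Time passes only in rows, so rows that repeat a pose let the fingers close, or fill a call up. It gives the time, the measured TCP pose, the force and the opening at its end, in the units of the state.
- env.state(): the state, without advancing time (a new reading comes with each control period).
- env.read_camera(name): name is "scene" or "top" or "wrist"; returns a dict with "image" (420x560x3 uint8, blue, green, red), "range_z" (420x560 float32, mm along the optical axis (not along the pixel's ray), 0 where there is no reading), "fx", "fy", "cx", "cy" (pixels), "rvec" (rotation vector, rad) and "tvec" (3), from world to camera coordinates, as OpenCV has them; the wrist camera has in their place "tool_from_camera" (4x4, takes a point from camera to tool coordinates, whose origin is the TCP and whose axes are the flange's). Camera axes: x right, y down, z forward; pixel columns grow to the right and rows downward; lengths in mm; the calibration is good to about 2 mm. A picture is of the moment at which its call begins: read the wrist's pose just before it.
- env.job_done(): hands the job in, once; it reports no verdict.
The state is a dict: "t": time; "joints": joint angles; "qvel": joint speeds; "tau": joint torques, N m; "eef_pos": TCP position; "tcp_rot": TCP orientation; "ft_force": force on the tool from outside, world axes, zero at the start; "moment": the same for the moment, N m; "opening": opening from 0.0 (shut) to 1.0 (fully open).
Only numpy, scipy, OpenCV 4.12 (cv2) and the standard library are available. Lean on these libraries where they do the work, as an engineer would, in place of code of your own. Each camera call takes 0.05 s, during which the arm holds its last target. There are 200 camera calls.

## Task

Pull the black knob of the dispenser's sprung gate straight out to its stop and hold it there for a second, so that the capacitor rolls down into the trough, then ease the knob fully home with the gripper, never letting it snap back. Then pick up the capacitor and lay it gently, without dropping it, in the cradle, resting in both vees between the end plates. Leave the other things on the bench where they are and let go of everything at the end.

Things in the scene. Friction and masses are not known exactly. Their poses are not given: they have to be found in the camera images.
- dispenser: Grey and steel gravity dispenser, base plate 350 x 135 mm, fixed. Origin on the bench under the trough's middle; x points up the chute, away from its front; y across it; z up. The chute, two 25 mm wide rails with a 56 mm gap between them and side walls 40 mm high, climbs 12 degrees in +x from the trough to a gate at x = 195 mm and 90 mm beyond
- roof_edge (a point): middle of the front lower edge of the dispenser's flat grey roof, 170 mm wide, 10 mm thick, which reaches 60 mm back from here on two side posts. The edge is 18 mm behind the closed knob's centre and 87 mm above it, so an upright gripper cannot take the knob: it must lean back to the dispenser's front, about along the gate's travel
- knob (a point): centre of the gate's black round knob, 34 mm across and 22 mm long, on a 12 mm rod; it moves with the gate. The point's z axis is the knob's axis and the direction of pull, leaning 30 degrees from vertical to the dispenser's front (-x). Closed it is at x = 149, z = 151 mm in the dispenser's frame. A crossbar lies below it, its top 32 mm from the knob's centre along the axis
- gate (a joint): travel of the sprung gate along the knob's axis in m: 0 closed (home), 0.055 pulled out to its stop. The spring pulls it back with 4.5 N at home and 10 N at the stop; let go, it snaps shut. The capacitor passes below it from about 0.045
- trough (a point): where the capacitor's centre rests after rolling down, 50 mm above the bench over the dispenser's origin. The trough is a shallow vee of the rails (12 degrees behind, 30 in front), bottom 30 mm above the bench, with a front stop 68 mm high 40 mm in front. The 56 mm gap between the rails is open down to the base plate (8 mm high), so fingers fit beside the capacitor's middle
- capacitor: Grey aluminium can capacitor, a cylinder 40 mm in diameter and 100 mm long, about 160 g, lying. Origin at its centre, its x axis along the cylinder (y and z turn as it rolls). At the start it lies across the chute just behind the gate, partly under the roof
- cradle: Fixed test cradle: dark wooden base 110 x 165 mm, 12 mm high, with two black 90 degree vee blocks (14 mm wide, centred at y = -35 and 35 mm, tops 60 mm above the bench, 60 mm across) and aluminium end plates at y = -66 and 66 mm (50 mm wide, tops 69 mm high, 126 mm clear between). Origin on the bench under its middle; the capacitor lies along its y axis, either way round
- seat (a point): the place of the capacitor's centre when it is seated in the cradle, 60 mm above the bench, axes as the cradle's
- screwdriver: screwdriver lying loose on the bench along its x axis, about 200 mm long; to be left alone
- tape_roll: roll of yellow tape lying flat, 72 mm across, 24 mm high; to be left alone
- pliers: blue-handled long-nose pliers lying flat, about 200 mm long along its x axis, 16 mm high, origin at the pivot; to be left alone
- knife: grey cutter knife lying flat, about 175 mm long along its x axis, 14 mm high; to be left alone
- jar: small glass jar standing with its lid on, 64 mm across and 85 mm high, origin under its middle; to be left alone
There are look-alikes about, which are no part of the job. What is shaped like the cradle but turquoise is not meant.

How it is judged:
By the outcome, as a careful person would: the job done as asked, in the order asked, and still so for the second after the job is handed in, with the robot touching nothing.
It also fails if it takes over 59 s, if anything falls off the work surface, if the arm or the gripper's body presses on something with over 40 N, if the wrist force passes 120 N, or if a joint passes its speed limit or range.

## Working session

There is one attempt and no reset: what is moved stays moved. The work goes in short steps, Python scripts to look and compute and a shell command to move; the robot and the scene stay as the last step left them, time stands still between calls to the robot, and variables do not carry over. Pictures are saved under pics/ and viewed, about 8 in all and at most 12, crops included, and the job is handed in when it is done.

```bash
ls; mkdir -p pics
python3 - <<'E'
from cell import env
import cv2,numpy as np
print(env.state())
for n in ("scene","top"):
    c=env.read_camera(n); cv2.imwrite(f"pics/{n}0.png",c["image"]); np.savez(f"{n}0.npz",**c)
    print(n,c["fx"],c["cx"],c["cy"],c["rvec"],c["tvec"])
E
```

```text
pics
{'t': 0.0, 'joints': array([-1.39260646e+00,  4.91559128e-01,  1.55948388e+00,  3.11506619e-05,
        1.09172823e+00, -1.05615402e-01]), 'qvel': array([-5.28978785e-05, -1.84801980e-03,  2.54863450e-04, -6.25986700e-04,
        5.90453106e-04, -1.44836736e-03]), 'tau': array([ 4.65129269e-03, -6.12628698e+01, -2.58183360e+01,  6.94482308e-02,
        4.81971412e-02, -1.26205978e-04]), 'eef_pos': array([ 174.97875175, -599.72702019,  214.05017305]), 'tcp_rot': array([-3.14042355e+00, -1.51718371e-04,  2.83790802e-01]), 'ft_force': array([ 0.59439641, -0.55084626,  0.24146263]), 'moment': array([-0.06018735,  0.01772013,  0.03854495]), 'opening': 1.002092171482016}
scene 491.4576545674941 280.70241439005537 206.07709031918742 [ 0.97298216  2.68512706 -0.77482243] [ 453.39495311 -141.33664513 1555.50013188]
top 424.33481362054863 290.0943883947445 209.78038729900769 [ 2.18541764 -2.12732032  0.13876264] [ -99.76179678  549.75513587 1387.7873506 ]
```

View pics/top0.png

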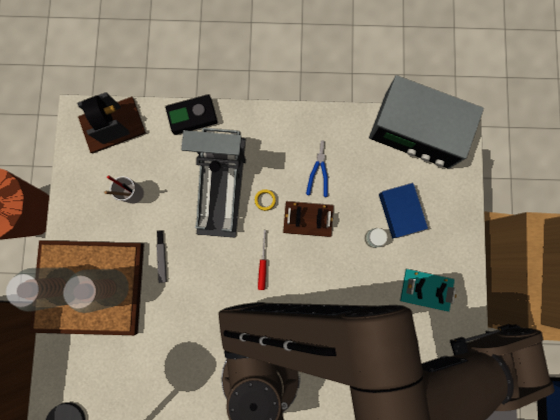

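View pics/scene0.png

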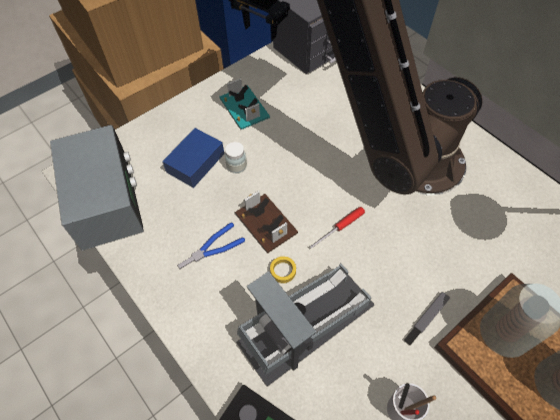

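The brown cradle at top-image pixel (308,219) fits the description. The turquoise one at (428,290) is the look-alike. The dispenser is at (220,185), with its roof at (212,141). I'll measure from the depth data and confirm with an enlarged crop.

```bash
cat > h.py <<'E'
import numpy as np,cv2
from scipy.spatial.transform import Rotation as Ro
def cloud(c):
    z=c["range_z"];v,u=np.mgrid[:z.shape[0],:z.shape[1]]
    P=np.stack([(u-c["cx"])/c["fx"]*z,(v-c["cy"])/c["fy"]*z,z],-1)
    if "rvec" in c:
        R=cv2.Rodrigues(np.array(c["rvec"],float))[0]; P=(P-np.array(c["tvec"]).ravel())@R
    P[z==0]=np.nan
    return P
E
python3 - <<'E'
from h import *
for n in("top","scene"):
    c=np.load(n+"0.npz");P=cloud(c)
    Q=P.reshape(-1,3);Q=Q[~np.isnan(Q[:,0])]
    Z=Q[:,2]
    print(n,"bench z",np.median(Z[abs(Z)<15]))
    if n=="top":
        for uv in((212,141),(215,220),(308,219),(215,167)):print(uv,P[uv[1],uv[0]].round())
        cr=P[219,308];ds=P[141,212]
    def rect(m,l):
        p=Q[m][:,:2].astype(np.float32)
        r=cv2.minAreaRect(p);print(l,len(p),np.round(r[0],1),np.round(r[1],1),round(r[2],1),p.mean(0).round(1),Q[m][:,2].mean().round(1))
    near=lambda c,d:np.hypot(*(Q[:,:2]-c[:2]).T)<d
    rect(near(ds,110)&(Z>238)&(Z<258),"roof")
    rect(near(cr,110)&(Z>8)&(Z<17),"cradle base")
    rect(near(cr,110)&(Z>8)&(Z<80),"cradle all")
    rect(near(cr,110)&(Z>64)&(Z<75),"end plates")
c=np.load("top0.npz")["image"]
a=cv2.resize(c[120:245,170:345],None,fx=4.5,fy=4.5,interpolation=cv2.INTER_CUBIC);cv2.imwrite("pics/crop1.png",a)
E
```

```text
top bench z 0.9777410129394797
(212, 141) [719. 146. 253.]
(215, 220) [514. 170.   7.]
(308, 219) [ 525. -147.   12.]
(215, 167) [663. 151. 161.]
roof 1203 [717.3 150. ] [170.9  61.4] 86.3 [716.3 149.4] 248.8
cradle base 1156 [ 534.7 -149.2] [172.7 194.8] 80.3 [ 528.8 -146.3] 12.8
cradle all 1562 [ 534.8 -149.2] [172.7 195.1] 80.3 [ 529.3 -148.1] 20.4
end plates 60 [ 525.5 -149.1] [147.5  56.2] 89.5 [ 526.  -152.5] 69.1
scene bench z 0.5859229826039003
roof 2208 [716.4 152.8] [171.  61.] 86.5 [717.9 156.5] 248.0
cradle base 1246 [ 539.7 -144.6] [166.3 188.7] 85.4 [ 536.8 -140.3] 12.3
cradle all 1973 [ 539.7 -144.6] [166.3 188.7] 85.4 [ 534.4 -141.7] 23.9
end plates 94 [ 529.5 -143. ] [152.9  55.2] 87.0 [ 528.  -141.5] 68.3
```

View pics/crop1.png

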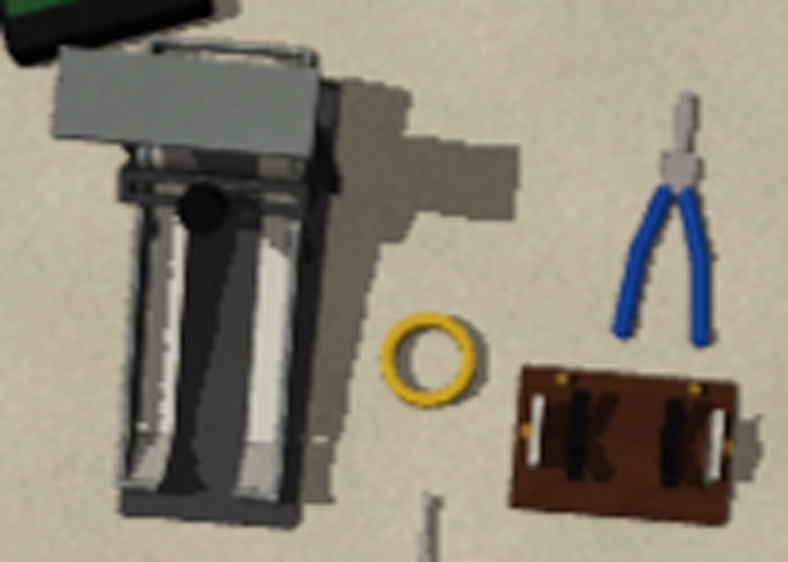

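The enlarged crop shows the brown cradle at crop (625,445), with two black vees and aluminium plates. It is the only non-turquoise one, so it is the target. The knob is at crop (203,207), in front of the roof.

The rows carry no tilt command. The documented way a tilt could arise is from a pose at the edge of reach, so I'll test that high up, along the dispenser's heading of about -3.65°.

```bash
python3 -m pendant '[[[1,0.02,-0.01,-0.035,0.04],[1,0.05,-0.03,-0.065,0.08],[1,0.08,-0.05,-0.095,0.12],[1,0.11,-0.07,-0.125,0.16],[1,0.14,-0.09,-0.15,0.21],[1,0.17,-0.11,-0.175,0.26],[1,0.2,-0.13,-0.2,0.3],[1,0.23,-0.15,-0.22,0.348]]]'
python3 - <<'E'
from h import *
# cradle base by colour (reddish-brown) in both cameras
for n in("top","scene"):
    c=np.load(n+"0.npz");P=cloud(c);I=c["image"].astype(int)
    near=np.hypot(P[...,0]-527,P[...,1]+147)<110
    m=near&(P[...,2]>9)&(P[...,2]<16)&(I[...,2]>I[...,0]*1.5)&(I[...,2]<150)
    m=cv2.morphologyEx(m.astype(np.uint8),cv2.MORPH_OPEN,np.ones((2,2)))>0
    r=cv2.minAreaRect(P[m][:,:2].astype(np.float32));print(n,m.sum(),np.round(r,1) if 0 else r)
    k=(np.hypot(P[...,0]-669,P[...,1]-154)<35)&(P[...,2]>125)&(P[...,2]<185)
    print("knob",k.sum(),np.nanmedian(P[k],0).round(1),np.nanmin(P[k],0).round(1),np.nanmax(P[k],0).round(1))
E
```

```text
t: 0.9
eef_pos: [354.5, -390.3, 435.9]
tcp_rot: [3.141, -0.0, -0.066]
ft_force: [-0.2, -0.3, -0.3]
opening: 0.996
top 683 ((524.5202026367188, -150.89129638671875), (163.690185546875, 105.6761703491211), 86.22692108154297)
knob 142 [671.1 150.8 158.9] [651.  122.7 125.2] [700.4 177.4 173.3]
scene 656 ((nan, nan), (0.0, 0.0), 0.0)
knob 71 [658.8 156.3 158.4] [650.  138.9 151.8] [666.9 172.8 165.8]
```

```bash
python3 -m pendant '[[[1,0.025,-0.04,0,0],[1,0.05,-0.08,0,0],[1,0.08,-0.12,0,0],[1,0.105,-0.16,0,0],[1,0.13,-0.2,0,0],[1,0.155,-0.24,0,0],[1,0.185,-0.28,0,0],[1,0.21,-0.32,0,0]]]';  python3 -m pendant '[[[1,0.05,-0.04,0,0],[1,0.1,-0.04,0,0],[1,0.15,-0.04,0,0],[1,0.2,-0.04,0,0],[1,0.25,-0.04,0,0],[1,0.3,-0.04,0,0],[1,0.35,-0.04,0,0],[1,0.4,-0.04,0,0]]]'; python3 -c "
from cell import env
print(env.state()['joints'])"
```

```text
t: 1.7
eef_pos: [585.0, -83.8, 434.3]
tcp_rot: [3.142, 0.0, -0.064]
ft_force: [1.4, -0.7, 0.4]
opening: 1.004
t: 2.5
eef_pos: [878.0, -64.4, 407.1]
tcp_rot: [-3.141, -0.018, -0.064]
ft_force: [-0.7, 0.9, 2.7]
opening: 0.997
[-1.48705628e-01  1.00349257e+00  4.70350073e-02  2.05353254e-03
  2.07307032e+00  1.48731970e+00]
```

```bash
python3 -m pendant '[[[1,0.4,0,0,0],[1,0.4,0,0,0],[1,0.4,0,0,0],[1,0.4,0,0,0],[1,0.4,0,0,0],[1,0.4,0,0,0],[1,0.4,0,0,0],[1,0.4,0,0,0]]]'; python3 -c "
from cell import env
print(env.state()['joints'])"
```

```text
t: 3.3
eef_pos: [932.9, -66.4, 317.0]
tcp_rot: [3.141, -0.058, -0.064]
ft_force: [0.3, -0.6, 0.1]
opening: 0.999
[-0.14273774  1.10398436  0.04832324  0.00423558  1.93116874  1.49387732]
```

```bash
python3 -m pendant '[[[1,-0.04,0,-0.02,0],[1,-0.08,0,-0.04,0],[1,-0.12,0,-0.06,0],[1,-0.16,0,-0.08,0],[1,-0.16,0,-0.1,0],[1,-0.16,0,-0.1,0],[1,-0.16,0,-0.1,0],[1,-0.16,0,-0.1,0]]]'; python3 -c "
from cell import env
print(env.state()['joints'])"
```

```text
t: 4.1
eef_pos: [767.9, -55.8, 406.6]
tcp_rot: [3.141, -0.057, -0.064]
ft_force: [-0.3, -0.6, -1.1]
opening: 1.0
[-0.15995954  0.614649    0.84689525  0.00499346  1.62358185  1.47550384]
```

The tilt persists: pushing past the reach limit leaned the tool back 0.058 rad, and it kept that lean after retreating. I'll ratchet it up by pushing along the straight arm's line.

```bash
for i in 1 2; do python3 -m pendant '[[[1,0.4,0,-0.18,0],[1,0.4,0,-0.18,0],[1,0.4,0,-0.18,0],[1,0.4,0,-0.18,0],[1,0.4,0,-0.18,0],[1,0.4,0,-0.18,0],[1,0.4,0,-0.18,0],[1,0.4,0,-0.18,0]]]'; done; python3 -c "
from cell import env
print(env.state()['joints'])"
```

```text
t: 4.9
eef_pos: [874.0, -61.8, 449.9]
tcp_rot: [3.141, -0.093, -0.064]
ft_force: [-0.3, 0.6, -0.3]
opening: 0.999
t: 5.7
eef_pos: [886.6, -61.4, 443.2]
tcp_rot: [3.141, -0.122, -0.064]
ft_force: [0.5, -0.1, -0.7]
opening: 1.002
[-0.1461242   0.96336182  0.04840179  0.01000135  2.00809387  1.49366035]
```

```bash
for i in 1 2; do python3 -m pendant '[[[1,0.9,0,0.05,0],[1,0.9,0,0.05,0],[1,0.9,0,0.05,0],[1,0.9,0,0.05,0],[1,0.9,0,0.05,0],[1,0.9,0,0.05,0],[1,0.9,0,0.05,0],[1,0.9,0,0.05,0]]]'; done; python3 -c "
from cell import env
print(env.state()['joints'])"
```

```text
t: 6.5
eef_pos: [954.9, -64.7, 330.3]
tcp_rot: [3.141, -0.156, -0.064]
ft_force: [-0.1, 1.1, 0.3]
opening: 0.999
t: 7.3
eef_pos: [994.8, -66.5, 253.2]
tcp_rot: [3.14, -0.19, -0.064]
ft_force: [0.0, -0.4, 0.6]
opening: 1.0
[-0.13631974  1.17728895  0.04837124  0.0126683   1.72592705  1.5018312 ]
```

```bash
for i in 1 2; do python3 -m pendant '[[[1,0.9,0,-0.1,0],[1,0.9,0,-0.1,0],[1,0.9,0,-0.1,0],[1,0.9,0,-0.1,0],[1,0.9,0,-0.1,0],[1,0.9,0,-0.1,0],[1,0.9,0,-0.1,0],[1,0.9,0,-0.1,0]]]'; done; python3 -c "
from cell import env
print(env.state()['joints'])"
```

```text
t: 8.1
eef_pos: [1006.5, -66.6, 248.7]
tcp_rot: [3.14, -0.226, -0.064]
ft_force: [-0.5, 0.2, 0.0]
opening: 1.003
t: 8.9
eef_pos: [1014.6, -66.6, 254.9]
tcp_rot: [3.14, -0.261, -0.064]
ft_force: [-0.3, 0.0, -0.1]
opening: 1.0
[-0.13501986  1.18011631  0.04838386  0.01710248  1.65220054  1.50359185]
```

```bash
cat >> h.py <<'E'
def shift(s,tgt,yaw=None):
    R=Ro.from_euler('xyz',s["tcp_rot"]).as_matrix()
    return (R.T@(np.array(tgt)-s["eef_pos"])/1000).round(4)
E
python3 - <<'E'
from h import *
from cell import env
s=env.state();print(shift(s,(700,-40,430)),s["tcp_rot"])
s["eef_pos"]=np.array([700,-40,430]);print(shift(s,(540,140,330)))
E
```

```text
[-0.2597 -0.0061 -0.2507] [ 3.14029927 -0.26142058 -0.06401833]
[-0.1912 -0.1695  0.0521]
```

```bash
python3 -m pendant '[[[1,-0.032,0,-0.031,0],[1,-0.065,0,-0.063,0],[1,-0.097,0,-0.094,0],[1,-0.13,0,-0.125,0],[1,-0.162,-0.002,-0.157,0],[1,-0.195,-0.004,-0.188,0],[1,-0.227,-0.005,-0.22,0],[1,-0.26,-0.006,-0.25,0]]]'
python3 -m pendant '[[[1,-0.024,-0.021,0.007,0],[1,-0.048,-0.042,0.013,0],[1,-0.072,-0.063,0.02,0],[1,-0.096,-0.085,0.026,0],[1,-0.12,-0.106,0.033,0],[1,-0.144,-0.127,0.039,0],[1,-0.168,-0.148,0.046,0],[1,-0.191,-0.17,0.052,0]]]'
python3 - <<'E'
from h import *
from cell import env
s=env.state();c=env.read_camera("wrist");print(s["eef_pos"],s["tcp_rot"])
np.savez("w1.npz",pos=s["eef_pos"],rot=s["tcp_rot"],**c)
cv2.imwrite("pics/w1.png",c["image"]);print(c["tool_from_camera"].round(2))
R=Ro.from_euler('xyz',s["tcp_rot"]).as_matrix()
P=cloud(c);P=P@c["tool_from_camera"][:3,:3].T+c["tool_from_camera"][:3,3];P=P@R.T+s["eef_pos"]
Q=P[~np.isnan(P[...,0])]
m=(Q[:,2]>243)&(Q[:,2]<255)&(np.hypot(Q[:,0]-717,Q[:,1]-151)<110)
if m.sum()>10: print("roof",m.sum(),cv2.minAreaRect(Q[m][:,:2].astype(np.float32)),Q[m].mean(0))
E
```

```text
t: 9.7
eef_pos: [707.8, -40.8, 425.2]
tcp_rot: [3.14, -0.262, -0.064]
ft_force: [-0.3, -0.7, 0.9]
opening: 1.003
t: 10.5
eef_pos: [549.0, 140.2, 323.9]
tcp_rot: [3.141, -0.262, -0.064]
ft_force: [0.1, -0.3, -0.3]
opening: 1.0
[549.02362278 140.18234601 323.85285198] [ 3.14053086 -0.26202338 -0.06416949]
[[   0.     -0.96   -0.28   79.31]
 [   1.      0.     -0.      0.18]
 [   0.     -0.28    0.96 -170.06]
 [   0.      0.      0.      1.  ]]
roof 15791 ((716.4061889648438, 152.7219696044922), (169.33058166503906, 60.71120834350586), 86.43244171142578) [715.51223536 152.66649496 248.06522498]
```

View pics/w1.png

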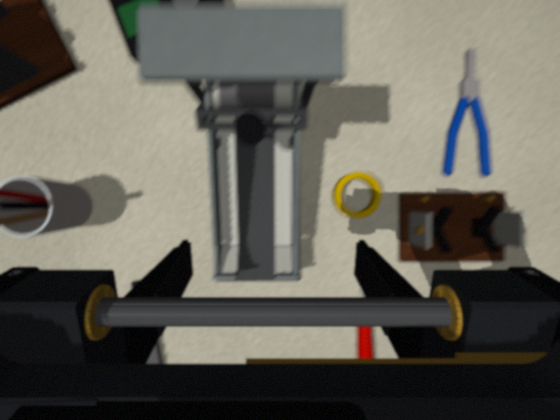

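Run:
```python
from h import *
w=np.load("w1.npz");s=dict(eef_pos=w["pos"],tcp_rot=w["rot"])
R=Ro.from_euler('xyz',s["tcp_rot"]).as_matrix()
T=w["tool_from_camera"];P=cloud(w)@T[:3,:3].T+T[:3,3];P=P@R.T+w["pos"]
print("knobface",P[127,250].round(1)); k=P[118:136,240:260].reshape(-1,3);k=k[k[:,2]>145];print(len(k),k.mean(0).round(1),k.min(0).round(1),k.max(0).round(1))
I=w["image"].astype(int);near=np.hypot(P[...,0]-527,P[...,1]+147)<115
m=near&(P[...,2]>9)&(P[...,2]<16)&(I[...,2]>I[...,0]*1.5)
m=cv2.morphologyEx(m.astype(np.uint8),cv2.MORPH_OPEN,np.ones((5,5)))>0
print("cradle",m.sum(),cv2.minAreaRect(P[m][:,:2].astype(np.float32)))
m=near&(P[...,2]>65)&(P[...,2]<75);print("plates",m.sum(),cv2.minAreaRect(P[m][:,:2].astype(np.float32)))
yaw=-.0625;D=Ro.from_euler('z',yaw).as_matrix();O=np.array([716.4,152.7,0])-D@[197,0,0]
K=O+D@[149,0,151];print("O",O,"K",K)
tcp=K+D@[-5,0,0]+19*R[:,2];pre=tcp-90*R[:,2]
print("tcp",tcp,"pre shift",shift(s,pre))
print("pull axis in tool", R.T@D@[-.5,0,.866])
```

```text
knobface [664.8 157.6 161.7]
356 [665.4 158.  161.6] [656.7 147.  155. ] [674.2 169.4 167.7]
cradle 3952 ((524.8184204101562, -141.10400390625), (157.72068786621094, 103.99066925048828), 86.33170318603516)
plates 417 ((527.729248046875, -145.05145263671875), (139.29672241210938, 49.10585021972656), 87.00786590576172)
O [519.78464039 165.00448561   0.        ] K [668.49371949 155.69804726 151.        ]
tcp [668.41372857 155.67460685 132.64852162] pre shift [ 0.0646 -0.0233  0.1253]
pull axis in tool [-0.25860858  0.0018604  -0.96595763]
```

The wrist view shows the knob at (250,127), the roof top at (240,42) and the cradle at (455,228). The measurements agree to 2 mm, so I'll move to the pre-grasp along the tool axis.

```bash
python3 -m pendant '[[[0.9,0.016,-0.006,0.031,0],[0.8,0.032,-0.012,0.062,0],[0.7,0.049,-0.018,0.094,0],[0.65,0.066,-0.024,0.125,0],[0.65,0.066,-0.024,0.145,0],[0.65,0.066,-0.024,0.155,0],[0.65,0.066,-0.024,0.155,0],[0.65,0.066,-0.024,0.155,0]]]'
python3 - <<'E'
from h import *
from cell import env
s=env.state();c=env.read_camera("wrist")
R=Ro.from_euler('xyz',s["tcp_rot"]).as_matrix()
T=c["tool_from_camera"];P=cloud(c)@T[:3,:3].T+T[:3,3];P=P@R.T+s["eef_pos"]
cv2.imwrite("pics/w2.png",c["image"])
k=(np.hypot(P[...,0]-665,P[...,1]-157)<14)&(P[...,2]>150)&(P[...,2]<175);print("knob",k.sum(),P[k].mean(0).round(1))
K=np.array([669.3,156.4,151.5]);print(s["eef_pos"],s["joints"],"to tcp",shift(s,K+[-5,0.3,0]+19*R[:,2]))
E
```

```text
t: 11.35
eef_pos: [655.3, 156.6, 192.4]
tcp_rot: [3.141, -0.263, -0.064]
ft_force: [-0.4, 0.1, 0.2]
opening: 0.649
knob 1248 [665.4 157.  161.6]
[655.28346876 156.56677074 192.44070187] [ 0.16035751  0.49720147  1.64170145 -0.08643577  0.74848374  1.85120866] to tcp [-0.0019 -0.0008  0.0609]
```

View pics/w2.png

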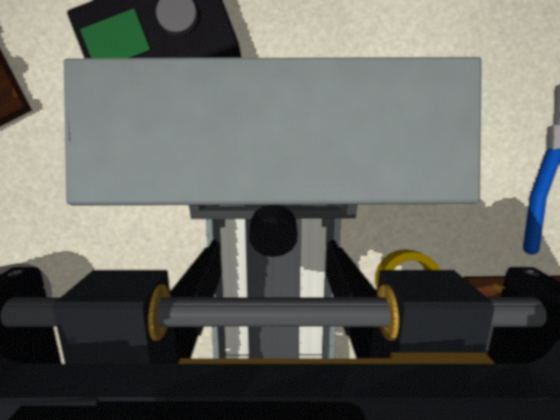

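The knob is at (273,230), centred between the fingertips at (215,245) and (333,245). I'll advance and close.

```bash
python3 -m pendant '[[[0.65,0,0,0.015,0],[0.65,-0.001,0,0.03,0],[0.65,-0.002,-0.001,0.045,0],[0.65,-0.002,-0.001,0.055,0],[0.65,-0.002,-0.001,0.061,0],[0.3,-0.002,-0.001,0.061,0],[0.0,-0.002,-0.001,0.061,0],[0.0,-0.002,-0.001,0.061,0]]]'
python3 -c "
from cell import env
s=env.state();print(s['joints'],s['moment'])"
```

```text
t: 12.2
eef_pos: [669.3, 156.7, 132.4]
tcp_rot: [3.141, -0.262, -0.064]
ft_force: [0.3, -0.3, -0.6]
opening: 0.456
[ 0.1568996   0.58412684  1.6641085  -0.09706119  0.63970535  1.86235573] [ 0.02924056  0.20423123 -0.00499503]
```

```bash
python3 -m pendant '[[[0,0,0,0,0],[0,0,0,0,0],[0,0,0,0,0],[0,-0.0013,0,-0.0048,0],[0,-0.0026,0,-0.0097,0],[0,-0.0039,0,-0.0145,0],[0,-0.0052,0,-0.0193,0],[0,-0.0065,0,-0.0242,0]]]'
python3 -c "
from cell import env
s=env.state();print(s['joints'],s['moment'])"
```

```text
t: 13.0
eef_pos: [656.9, 156.6, 153.6]
tcp_rot: [3.139, -0.262, -0.064]
ft_force: [5.1, -6.3, -5.9]
opening: 0.347
[ 0.16035279  0.54369635  1.67599891 -0.0964523   0.66890182  1.86360957] [-0.81380293 -0.48434901 -0.17868425]
```

```bash
python3 -m pendant '[[[0,-0.0013,0,-0.0048,0],[0,-0.0026,0,-0.0097,0],[0,-0.0039,0,-0.0145,0],[0,-0.0052,0,-0.0193,0],[0,-0.0065,0,-0.0242,0],[0,-0.0073,0,-0.0275,0],[0,-0.008,0,-0.03,0],[0,-0.008,0,-0.03,0]]]'
python3 - <<'E'
from h import *
from cell import env
s=env.state();c=env.read_camera("wrist")
R=Ro.from_euler('xyz',s["tcp_rot"]).as_matrix()
D=Ro.from_euler('z',-.0625).as_matrix();a=D@[-.5,0,.866]
print("axis f",s["ft_force"]@a,"travel",(s["eef_pos"]-[669.3,156.7,132.4])@a)
cv2.imwrite("pics/w3.png",c["image"])
E
```

```text
t: 13.8
eef_pos: [641.6, 157.5, 180.1]
tcp_rot: [3.139, -0.262, -0.064]
ft_force: [7.0, -6.0, -7.3]
opening: 0.346
axis f -9.973328764691583 travel 55.14385542738606
```

View pics/w3.png

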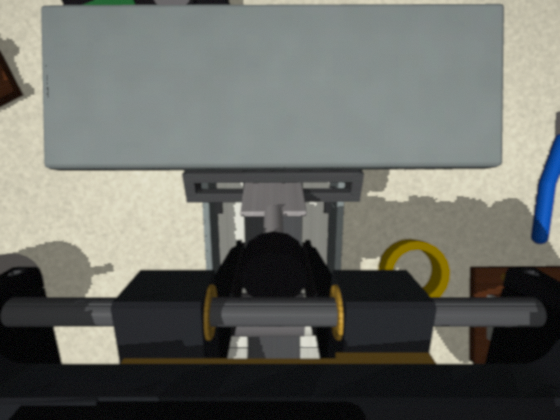

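The gate is open: the gripped knob is at (275,262) with its rod showing. I'll nudge into the stop and hold.

```bash
python3 -m pendant '[[[0,-0.0003,0,-0.0012,0],[0,-0.0005,0,-0.002,0],[0,-0.0005,0,-0.002,0],[0,-0.0005,0,-0.002,0],[0,-0.0005,0,-0.002,0],[0,-0.0005,0,-0.002,0],[0,-0.0005,0,-0.002,0],[0,-0.0005,0,-0.002,0]]]'
python3 -m pendant '[[[0,0,0,0,0],[0,0,0,0,0],[0,0,0,0,0],[0,0,0,0,0],[0,0,0,0,0],[0,0,0,0,0],[0,0,0,0,0],[0,0,0,0,0]]]'
python3 - <<'E'
from h import *
from cell import env
s=env.state();c=env.read_camera("top")
D=Ro.from_euler('z',-.0625).as_matrix();a=D@[-.5,0,.866]
print("axis f",s["ft_force"]@a,"travel",(s["eef_pos"]-[669.3,156.7,132.4])@a)
P=cloud(c);O=np.array([519.8,165,0]);q=(P-O)@D
m=(abs(q[...,0])<35)&(abs(q[...,1])<60)&(q[...,2]>55)&(q[...,2]<80)
print("cap top",m.sum(),q[m].mean(0).round(1) if m.any() else "")
cv2.imwrite("pics/t2.png",cv2.resize(c["image"][120:245,170:345],None,fx=4.5,fy=4.5))
E
```

```text
t: 14.65
eef_pos: [641.4, 157.5, 180.3]
tcp_rot: [3.139, -0.262, -0.064]
ft_force: [19.8, -5.7, -23.0]
opening: 0.347
t: 15.45
eef_pos: [641.4, 157.5, 180.3]
tcp_rot: [3.139, -0.262, -0.064]
ft_force: [19.3, -5.0, -24.4]
opening: 0.349
axis f -30.95318244385258 travel 55.429805964605706
cap top 155 [  2.7 -37.8  66.9]
```

View pics/t2.png

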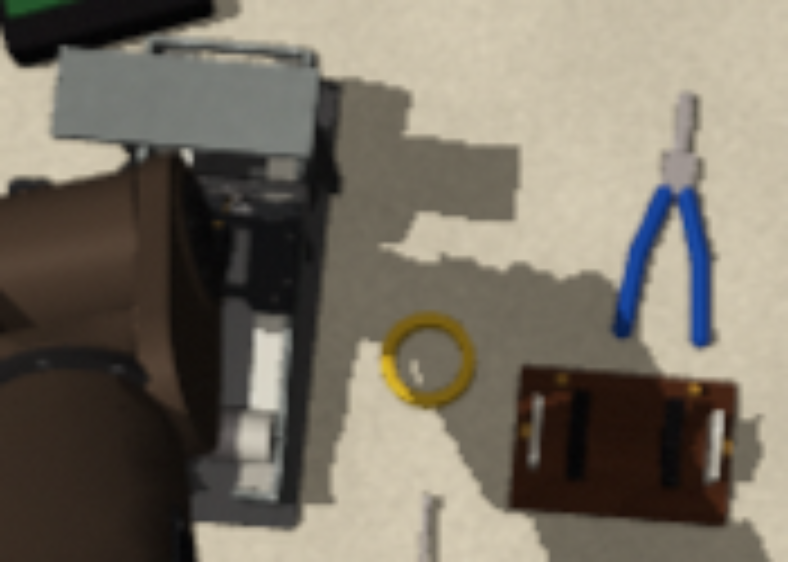

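The stop is felt at 31 N and has been held about 1.6 s. The capacitor lies in the trough at crop (245,437). I'll ease the knob home.

```bash
python3 -m pendant '[[[0,0.001,0,0.004,0],[0,0.002,0,0.008,0],[0,0.003,0,0.012,0],[0,0.0042,0,0.0155,0],[0,0.0052,0,0.0195,0],[0,0.0062,0,0.023,0],[0,0.0073,0,0.027,0],[0,0.0083,0,0.031,0]]]'
python3 -m pendant '[[[0,0.001,0,0.004,0],[0,0.002,0,0.008,0],[0,0.003,0,0.012,0],[0,0.004,0,0.015,0],[0,0.005,0,0.018,0],[0,0.0057,0,0.021,0],[0,0.0063,0,0.0235,0],[0,0.0067,0,0.025,0]]]'
python3 - <<'E'
from h import *
from cell import env
s=env.state()
D=Ro.from_euler('z',-.0625).as_matrix();a=D@[-.5,0,.866]
print("axis f",s["ft_force"]@a,"travel",(s["eef_pos"]-[669.3,156.7,132.4])@a)
E
```

```text
t: 16.3
eef_pos: [656.6, 156.6, 154.1]
tcp_rot: [3.139, -0.262, -0.064]
ft_force: [3.8, -5.6, -6.0]
opening: 0.346
t: 17.1
eef_pos: [669.2, 155.8, 132.4]
tcp_rot: [3.14, -0.262, -0.064]
ft_force: [-9.1, -4.9, 13.8]
opening: 0.348
axis f 16.32342757018446 travel -0.035871399202568245
```

Home is felt: +16 N against the seat at zero travel. I'll release and back off.

```bash
python3 -m pendant '[[[0.2,0,0,0,0],[0.65,0,0,0,0],[0.65,0,0,0,0],[0.65,0,0,0,0],[0.65,0,0,-0.01,0],[0.65,0,0,-0.04,0],[0.65,0,0,-0.08,0],[0.65,0,0,-0.125,0]]]'
python3 - <<'E'
from h import *
from cell import env
s=env.state();print(s["joints"])
c=env.read_camera("wrist");cv2.imwrite("pics/w4.png",c["image"])
R=Ro.from_euler('xyz',s["tcp_rot"]).as_matrix()
T=c["tool_from_camera"];P=cloud(c)@T[:3,:3].T+T[:3,3];P=P@R.T+s["eef_pos"]
k=(np.hypot(P[...,0]-665,P[...,1]-157)<14)&(P[...,2]>150)&(P[...,2]<175);print("knob",k.sum(),P[k].mean(0).round(1))
print(shift(s,(420,120,350)))
E
```

```text
t: 17.9
eef_pos: [635.9, 158.9, 254.0]
tcp_rot: [3.14, -0.26, -0.064]
ft_force: [0.7, 0.3, -0.4]
opening: 0.644
[ 0.16955401  0.41120149  1.61049192 -0.07984206  0.86852424  1.84821211]
knob 797 [665.3 157.  161.6]
[-0.1811  0.0528 -0.1475]
```

The knob reads (665.3,157.0,161.6), as before, so the gate is home. I'll retreat while turning the jaws a quarter turn, towards the inner reach limit to take the lean out again. Meanwhile I'll measure the front stop.

```bash
python3 -m pendant '[[[0.65,-0.016,0.005,-0.014,-0.149],[0.65,-0.032,0.01,-0.028,-0.298],[0.65,-0.048,0.015,-0.042,-0.447],[0.65,-0.065,0.02,-0.056,-0.596],[0.65,-0.08,0.025,-0.07,-0.745],[0.65,-0.097,0.03,-0.085,-0.894],[0.65,-0.113,0.035,-0.1,-1.043],[0.65,-0.129,0.039,-0.113,-1.19]]]'
python3 - <<'E'
from h import *
from cell import env
s=env.state();print(s["joints"])
s["tcp_rot"]=np.array(s["tcp_rot"])
print("to inner",shift(s,(330,110,330)))
w=np.load("w1.npz");R=Ro.from_euler('xyz',w["rot"]).as_matrix()
T=w["tool_from_camera"];P=cloud(w)@T[:3,:3].T+T[:3,3];P=P@R.T+w["pos"]
D=Ro.from_euler('z',-.0625).as_matrix();q=(P-[519.8,165,0])@D
m=(abs(q[...,1])<25)&(q[...,0]<-25)&(q[...,0]>-60)&(q[...,2]>58)&(q[...,2]<80)
print("stop top",m.sum(),np.percentile(q[m],[2,50,98],axis=0).round(1))
E
```

```text
t: 18.75
eef_pos: [479.8, 129.8, 329.8]
tcp_rot: [2.896, -0.094, 1.144]
ft_force: [-0.4, 0.2, 0.7]
opening: 0.643
[ 0.16409952  0.09897258  1.8404025  -0.07339871  0.94761382  0.63804221]
to inner [-0.0797 -0.1224 -0.0386]Traceback (most recent call last):
  File "<stdin>", line 10, in <module>
    return _quantile_unchecked(
        a, q, axis, out, overwrite_input, method, keepdims, weights)
    return _ureduce(a,
                    func=_quantile_ureduce_func,
    ...<5 lines>...
                    overwrite_input=overwrite_input,
                    method=method)
    r = func(a, **kwargs)
    result = _quantile(arr,
                       quantiles=q,
    ...<2 lines>...
                       out=out,
                       weights=wgt)
    slices_having_nans = np.isnan(arr[-1, ...])
                                  ~~~^^^^^^^^^
IndexError: index -1 is out of bounds for axis 0 with size 0
```

Run:
```python
from h import *
D=Ro.from_euler('z',-.0625).as_matrix()
for n in("w1","scene0","top0"):
    w=np.load(n+".npz");P=cloud(w)
    if n=="w1":
        R=Ro.from_euler('xyz',w["rot"]).as_matrix();T=w["tool_from_camera"];P=(P@T[:3,:3].T+T[:3,3])@R.T+w["pos"]
    q=(P-[519.8,165,0])@D
    for lo,hi in((-75,-56),(-53,-30),(-25,0),(0,25),(30,53),(56,75)):
        r=[]
        for x in range(-70,30,6):
            m=(q[...,1]>lo)&(q[...,1]<hi)&(q[...,0]>=x)&(q[...,0]<x+6)
            r.append(int(np.nanmax(q[m][:,2])) if m.sum() else None)
        print(n,lo,r)
```

```text
w1 -75 [2, 7, 9, 8, 69, 69, 61, 61, 60, 60, 61, 61, 396, 408, 446, 448, 444]
w1 -53 [1, 7, 9, None, 69, 69, 50, 48, 44, 41, 37, 34, 32, 34, 446, 452, 444]
w1 -25 [1, 7, 9, 10, 9, 9, 10, 10, 10, 9, 10, 9, 10, 12, 9, 452, 445]
w1 0 [1, 7, 9, 9, 9, 10, 10, 9, 9, 10, 10, 9, 392, 376, 361, 450, 445]
w1 30 [1, 7, 9, 6, 69, 68, 56, 55, 56, 54, 61, 54, 63, 62, 445, 447, 444]
w1 56 [1, 6, 8, 2, 67, 67, 61, 60, 61, 61, 61, 60, 66, 68, 69, 71, 71]
scene0 -75 [5, None, None, None, 67, 70, 59, 67, 62, 63, 63, 62, 67, 68, 69, 69, 72]
scene0 -53 [4, 5, 11, 12, 70, 71, 58, 53, 48, 44, 40, 36, 36, 37, 37, 40, 40]
scene0 -25 [3, 6, 11, 13, 15, 11, 12, 15, 13, 12, 12, 15, 12, 12, 12, 17, 10]
scene0 0 [3, 8, 10, 13, 10, 15, 14, 16, 13, 10, 14, 13, 12, 12, 13, 14, 12]
scene0 30 [2, 4, 9, None, 69, 72, 56, 52, 44, 42, 38, 35, 61, 35, 37, 40, 41]
scene0 56 [3, 3, 10, 13, 71, 69, 62, 63, 62, 62, 62, 63, 69, 69, 71, 75, 73]
top0 -75 [4, 3, 15, 10, 46, 71, 59, 63, 60, 62, 62, 62, 69, 72, 79, 70, 77]
top0 -53 [3, 6, 16, 15, 69, 74, 56, 49, 44, 44, 40, 35, 35, 37, 40, 38, 41]
top0 -25 [4, 4, 14, 13, 14, 13, 13, 11, 11, 12, 13, 16, 11, 11, 13, 12, 11]
top0 0 [4, 6, 16, 12, 24, 65, 49, 15, 43, 14, 12, 34, 33, 36, 14, 12, 34]
top0 30 [4, 7, 10, 14, 74, 71, 63, 63, 63, 63, 60, 63, 73, 67, 70, 74, 68]
top0 56 [5, 3, 9, 12, 15, 4, 7, 2, -3, 6, 4, 4, 56, 11, 64, 68, 0]
```

The front stop is only on the rails; the 56 mm gap is open at the front as well. So the leaned gripper (15°) can take the capacitor directly, with no untilting needed. I'll finish the turn above it.

Run:
```python
from h import *
from cell import env
s=env.state();R=Ro.from_euler('xyz',s["tcp_rot"]).as_matrix();print(R[:,2],shift(s,np.array([519.8,165,50])-130*R[:,2]))
```

```text
[ 0.25898357 -0.01747425 -0.96572365] [ 0.022  -0.0476  0.15  ]
```

```bash
python3 -m pendant '[[[0.7,0.004,-0.008,0.025,-0.08],[0.7,0.007,-0.016,0.05,-0.16],[0.7,0.011,-0.024,0.075,-0.24],[0.7,0.015,-0.032,0.1,-0.32],[0.7,0.018,-0.04,0.125,-0.381],[0.7,0.022,-0.048,0.15,-0.381],[0.7,0.022,-0.048,0.15,-0.381],[0.7,0.022,-0.048,0.15,-0.381]]]'
python3 - <<'E'
from h import *
from cell import env
s=env.state();c=env.read_camera("wrist");cv2.imwrite("pics/w5.png",c["image"])
R=Ro.from_euler('xyz',s["tcp_rot"]).as_matrix();T=c["tool_from_camera"]
P=(cloud(c)@T[:3,:3].T+T[:3,3])@R.T+s["eef_pos"]
D=Ro.from_euler('z',-.0625).as_matrix();q=(P-[519.8,165,0])@D;np.savez("w5.npz",q=q)
m=(abs(q[...,0])<22)&(abs(q[...,1])<70)&(q[...,2]>60)&(q[...,2]<75)
print(R.T@D[:,0],"cap top",m.sum(),q[m].mean(0).round(1),np.percentile(q[m],[1,50,99],axis=0).round(1))
C=D@[0,0,50]+[519.8,165,0]
print(s["joints"],shift(s,C+19*R[:,2]))
E
```

```text
t: 19.55
eef_pos: [487.0, 167.8, 175.0]
tcp_rot: [2.88, 0.001, 1.507]
ft_force: [0.8, 0.6, 0.1]
opening: 0.7
[0.00141676 0.96603292 0.25841515] cap top 4324 [ 2.1  3.4 67.7] [[-15.  -58.1  60.1]
 [  1.7   5.   68.7]
 [ 21.3  59.   72.4]]
[ 0.2459119   0.3142531   2.02681284 -0.15193459  0.55661531  0.4289113 ] [-0.0005 -0.0005  0.1483]
```

View pics/w5.png

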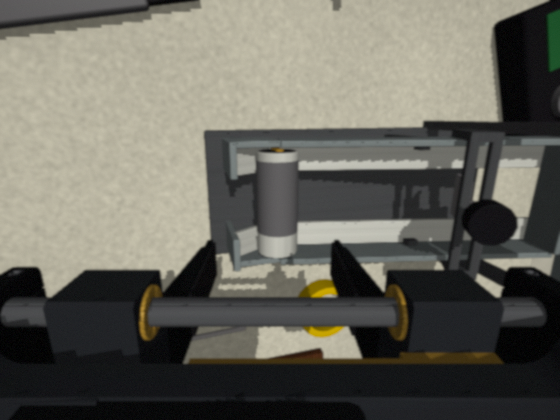

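The capacitor is at (277,203), lying square in the trough and centred between the fingertips at (213,245) and (337,245). I'll descend and grip.

```bash
python3 -m pendant '[[[0.7,0,0,0.025,0],[0.7,0,0,0.05,0],[0.7,0,0,0.075,0],[0.7,0,0.001,0.1,0],[0.7,0,0.001,0.12,0],[0.7,0,0.001,0.135,0],[0.7,0,0.001,0.144,0],[0.7,0,0.001,0.147,0]]]'
python3 -m pendant '[[[0.55,0,0,0,0],[0.45,0,0,0,0],[0.4,0,0,0,0],[0.3,0,0,0,0],[0.2,0,0,0,0],[0,0,0,0,0],[0,0,0,0,0],[0,0,0,0,0]]]'
python3 - <<'E'
from h import *
from cell import env
s=env.state();R=Ro.from_euler('xyz',s["tcp_rot"]).as_matrix()
print(s["joints"],"up 110",(R.T@[0,0,.11]).round(4))
E
```

```text
t: 20.4
eef_pos: [526.3, 164.8, 33.0]
tcp_rot: [2.879, 0.001, 1.506]
ft_force: [0.4, -0.0, -0.3]
opening: 0.703
t: 21.2
eef_pos: [528.0, 165.3, 34.1]
tcp_rot: [2.875, -0.001, 1.507]
ft_force: [5.8, -2.2, 5.8]
opening: 0.417
[ 0.22031597  0.60006808  2.06247124 -0.32210568  0.23406814  0.58885311] up 110 [ 1.000e-04  2.900e-02 -1.061e-01]
```

Gripped at 39.6 mm opening. I'll lift straight up, then traverse.

```bash
python3 -m pendant '[[[0,0,0.002,-0.008,0],[0,0,0.005,-0.02,0],[0,0,0.011,-0.04,0],[0,0,0.017,-0.062,0],[0,0,0.023,-0.085,0],[0,0,0.028,-0.105,0],[0,0,0.033,-0.125,0],[0,0,0.033,-0.125,0]]]'
python3 - <<'E'
from h import *
from cell import env
s=env.state();print(s["joints"],shift(s,(531.5,-146,165)))
E
```

```text
t: 22.0
eef_pos: [525.7, 165.5, 164.5]
tcp_rot: [2.877, -0.0, 1.507]
ft_force: [-0.3, -0.5, -2.1]
opening: 0.418
[ 0.22172395  0.37442846  1.96236628 -0.14022508  0.55458557  0.3953894 ] [-0.3105  0.0249  0.0062]
```

```bash
python3 -m pendant '[[[0,-0.02,0.002,0,0],[0,-0.06,0.005,0.001,0],[0,-0.105,0.008,0.002,0],[0,-0.15,0.012,0.003,0],[0,-0.195,0.016,0.004,0],[0,-0.24,0.02,0.005,0],[0,-0.28,0.023,0.006,0],[0,-0.31,0.025,0.006,0]]]'
python3 - <<'E'
from h import *
from cell import env
s=env.state();c=env.read_camera("wrist");cv2.imwrite("pics/w6.png",c["image"])
R=Ro.from_euler('xyz',s["tcp_rot"]).as_matrix();T=c["tool_from_camera"]
P=(cloud(c)@T[:3,:3].T+T[:3,3])@R.T+s["eef_pos"];np.savez("w6.npz",P=P,pos=s["eef_pos"],rot=s["tcp_rot"],image=c["image"])
n=np.hypot(P[...,0]-527,P[...,1]+147)<110
for nm,a,b in(("base",9,15),("plate tops",66,72)):
    m=n&(P[...,2]>a)&(P[...,2]<b)
    if m.sum()>20:print(nm,m.sum(),cv2.minAreaRect(P[m][:,:2].astype(np.float32)),P[m].mean(0).round(1))
m=n&(P[...,2]>110)&(P[...,2]<215);print("cap?",m.sum(),np.percentile(P[m],[1,50,99],axis=0).round(1))
E
```

```text
t: 22.8
eef_pos: [530.3, -147.9, 161.9]
tcp_rot: [2.882, 0.001, 1.505]
ft_force: [-0.3, 0.5, -1.8]
opening: 0.413
base 9592 ((554.6195678710938, -146.36080932617188), (164.81715393066406, 164.28855895996094), 86.81963348388672) [ 514.3 -121.9   12.1]
plate tops 494 ((530.8102416992188, -78.77083587646484), (6.031855583190918, 49.501590728759766), 86.81607818603516) [530.4 -78.7  68.9]
cap? 13764 [[ 493.3 -188.1  169.9]
 [ 521.8 -133.5  196.3]
 [ 549.2  -97.4  212.4]]
```

View pics/w6.png

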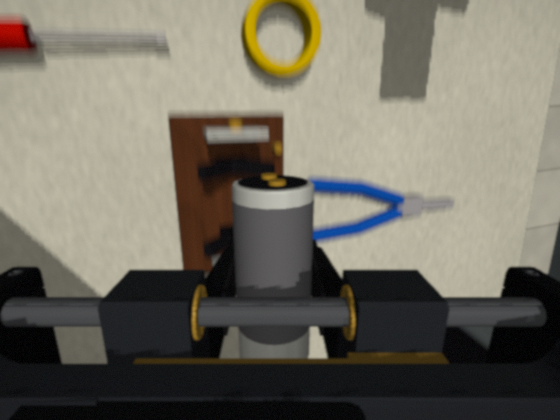

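The cap is held at (273,240). The cradle lies behind it, with its end plate at (237,134). I'll fit the held capacitor's axis to place it exactly.

Run:
```python
from h import *
from scipy.optimize import least_squares
w=np.load("w6.npz");P=w["P"];s=dict(eef_pos=w["pos"],tcp_rot=w["rot"])
S=np.array([527.,-145,60]);D=Ro.from_euler('z',-.06).as_matrix()
m=np.zeros(P.shape[:2],bool);m[195:285,240:308]=True
q=((P-S)@D)[m];q=q[(q[:,2]>80)&(q[:,2]<170)]
f=lambda p:np.hypot(q[:,0]-p[0]-p[2]*q[:,1],q[:,2]-p[1]-p[3]*q[:,1])-20
r=least_squares(f,[0,90,0,0],loss='soft_l1')
e=((P-S)@D)[175:200,235:312].reshape(-1,3);e=e[(e[:,2]>70)&(e[:,2]<150)]
print(len(q),r.x.round(3),np.abs(r.fun).mean(),"end y",np.percentile(e[:,1],[50,90,97]).round(1))
R=Ro.from_euler('xyz',s["tcp_rot"]).as_matrix()
print("expected grasp pt",((s["eef_pos"]-19*R[:,2]-S)@D).round(1))
yc=np.percentile(e[:,1],97)-50;d=D@np.array([-r.x[0]-r.x[2]*yc,-yc,-r.x[1]-r.x[3]*yc]);print("move world",d.round(1),"tool",(R.T@d/1000).round(4), "up tool",R.T@[0,0,1])
```

```text
6099 [-9.42000e-01  1.19326e+02  0.00000e+00 -7.00000e-03] 0.4155930648272186 end y [46.1 46.8 48.5]
expected grasp pt [ -1.4  -2.7 120.3]
move world [   1.     1.5 -119.3] tool [ 0.0016 -0.0298  0.1156] up tool [-6.85177784e-04  2.57098688e-01 -9.66384910e-01]
```

```bash
python3 -m pendant '[[[0,0.001,-0.004,0.015,0],[0,0.002,-0.009,0.035,0],[0,0.002,-0.014,0.055,0],[0,0.002,-0.019,0.074,0],[0,0.002,-0.023,0.09,0],[0,0.002,-0.026,0.1,0],[0,0.002,-0.0277,0.1065,0],[0,0.002,-0.0283,0.1095,0]]]'
python3 -m pendant '[[[0,0,-0.0003,0.001,0],[0,0,-0.0005,0.002,0],[0,0,-0.0008,0.003,0],[0,0,-0.001,0.004,0],[0,0,-0.0012,0.0045,0],[0,0,-0.0013,0.005,0],[0,0,-0.0014,0.0055,0],[0,0,-0.0014,0.0055,0]]]'
```

```text
t: 23.65
eef_pos: [531.9, -143.8, 49.2]
tcp_rot: [2.881, 0.001, 1.507]
ft_force: [-0.1, 0.8, -1.8]
opening: 0.416
t: 24.45
eef_pos: [532.2, -144.0, 44.1]
tcp_rot: [2.88, 0.001, 1.507]
ft_force: [-0.4, 0.7, -1.9]
opening: 0.419
```

```bash
python3 -m pendant '[[[0,0,-0.0001,0.0004,0],[0,0,-0.0002,0.0008,0],[0,0,-0.0003,0.0012,0],[0,0,-0.0004,0.0016,0],[0,0,-0.0005,0.002,0],[0,0,-0.0005,0.002,0],[0,0,-0.0005,0.002,0],[0,0,-0.0005,0.002,0]]]'
```

```text
t: 25.25
eef_pos: [532.3, -144.1, 43.2]
tcp_rot: [2.879, 0.002, 1.507]
ft_force: [-6.6, 1.6, 16.7]
opening: 0.413
```

```bash
python3 -m pendant '[[[0,0,-0.0006,-0.0003,0],[0,0,-0.0006,-0.0005,0],[0,0,-0.0006,-0.0005,0],[0.43,0,-0.0006,-0.0005,0],[0.46,0,-0.0006,-0.0005,0],[0.55,0,-0.0006,-0.0005,0],[0.65,0,-0.0006,-0.0005,0],[0.7,0,-0.0006,-0.0005,0]]]'
```

```text
t: 26.05
eef_pos: [531.6, -144.0, 42.3]
tcp_rot: [2.88, 0.001, 1.507]
ft_force: [0.2, -0.0, -0.4]
opening: 0.655
```

Released with no residual force. I'll back out along the fingers and check.

```bash
python3 -m pendant '[[[0.7,0,0,-0.008,0],[0.7,0,0,-0.025,0],[0.7,0,0,-0.05,0],[0.7,0,0,-0.08,0],[0.7,0,0,-0.115,0],[0.7,0,0,-0.15,0],[0.7,0,0,-0.185,0],[0.7,0,0,-0.22,0]]]'
python3 - <<'E'
from h import *
from scipy.optimize import least_squares
from cell import env
s=env.state();c=env.read_camera("wrist");cv2.imwrite("pics/w7.png",c["image"])
R=Ro.from_euler('xyz',s["tcp_rot"]).as_matrix();T=c["tool_from_camera"]
P=(cloud(c)@T[:3,:3].T+T[:3,3])@R.T+s["eef_pos"]
S=np.array([527.,-145,60]);D=Ro.from_euler('z',-.06).as_matrix();q=((P-S)@D).reshape(-1,3)
q=q[(abs(q[:,0])<19)&(abs(q[:,1])<48)&(q[:,2]>4)&(q[:,2]<24)]
f=lambda p:np.hypot(q[:,0]-p[0]-p[2]*q[:,1],q[:,2]-p[1]-p[3]*q[:,1])-20
r=least_squares(f,[0,0,0,0],loss='soft_l1');print("cap rel seat",r.x.round(3),len(q),q[:,1].min(),q[:,1].max(),s["ft_force"])
c=env.read_camera("scene");cv2.imwrite("pics/s2.png",c["image"])
E
```

```text
t: 26.85
eef_pos: [473.9, -140.0, 256.9]
tcp_rot: [2.88, 0.002, 1.506]
ft_force: [1.1, -0.7, -0.5]
opening: 0.7
cap rel seat [ 0.678  0.223 -0.005  0.004] 2565 -47.919695508782084 47.9220361615596 [ 1.05252383 -0.67111827 -0.4538875 ]
```

View pics/w7.png

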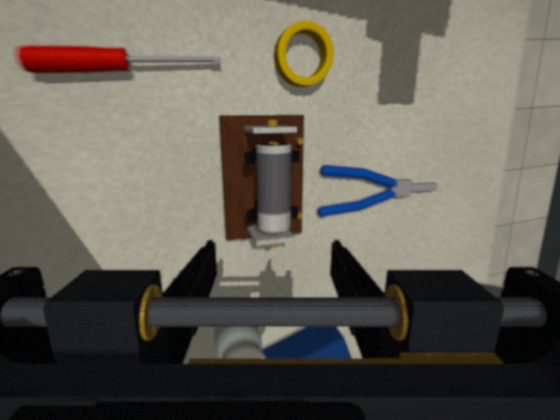

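View pics/s2.png

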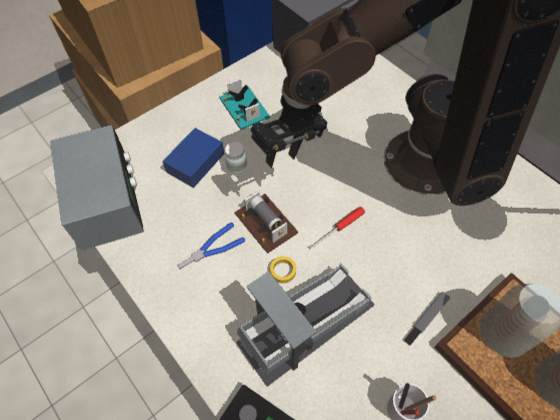

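The capacitor lies in both vees between the plates: wrist image (274,188), scene image (266,217). Its axis is within 1 mm of the seat. The knob is home and the other objects are unmoved, so I'm handing in.

```bash
python3 -c "
from cell import env
print(env.job_done(),env.state()['t'])"
```

```text
the job is handed in; nothing more can be done
the job is handed in; nothing more can be done
```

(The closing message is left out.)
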